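# Pack up the gap under a bracket foot until it is snug

## Robot

A 6-joint arm with a two-finger parallel gripper is mounted at the origin on a cart in front of the work surface, level with it; the furniture and walls round the work are solid. World frame = base frame: x ahead of the robot, y to its left, z up, the work surface at z = 0. Lengths are in mm, angles in rad, forces in N, time in s.
With the tool pointing down it reaches from about 350 to 875 mm from the base axis. Payload 4.2 kg.
Tool frame: the origin (TCP) lies midway between the tips of the shut fingers; the grasp point (between the pads) lies 19 mm behind it (arm.tcp_to_grasp is the distance from the TCP to the grasp point, in mm); z points along the fingers, y is the line along which they close (so a half turn about z gives the same grasp; the last joint's range is limited). The gripper opens to 85 mm and grips with 20 to 120 N. Pads are 22 mm wide; open, the fingers measure 114 mm over their backs; the gripper's body (76 mm by 85 mm) begins 54 mm behind the grasp point. The pads swing forward as they close: fully open they stand 13 mm farther back than shut.
Start: joints at [1.564, 0.385, 0.008, 0, -1.194, -0.259], TCP at [164.144, 603.039, 198.612] pointing down, gripper open.
Joint ranges: [-3.14, 3.14], [-1.21, 2.06], [-1.07, 1.41], [-3.16, 2.05], [-2.99, -0.16], [-3.1, 3.1]. Speed limits (rad/s): [2.79, 2.79, 3.14, 3.14, 3.14, 3.14].

## Interface

Orientations are given as a unit quaternion [x, y, z, w].
In Python, from bench import arm, imaging, job, models gives the robot as it stands.
- The arm moves only by the tool arm_command, never from a script. Its argument "rows" is a list of rows, each an object with "grip": the opening, from 0 (shut) to 1 (fully open); "linear": the shift along the tool's x, y, z in mm, a list of three; "rot": the turn, a rotation vector about the tool's x, y, z in rad, a list of three. In form: [{"grip": grip, "linear": [tx, ty, tz], "rot": [rx, ry, rz]}, ...]. A call has 1 to 10 rows; each row is the pose to reach, as a shift and turn from the pose commanded when the call began, along the tool's axes at that moment; what a row does not reach only later rows make up. A row lasts 1/8 s, in which the tool goes at most 62.5 mm and 10.7 degrees, less where a joint would pass 70% of its speed; a pose out of reach is approached as far as the arm can. A call with a gripper value outside its range is refused whole. The fingers move at their own pace and stop on an object; the grip force is fixed at half the most. Time passes only in rows, so rows that repeat a pose let the fingers close. It gives the time, the measured TCP pose, the force, the opening and the grip force at its end, in the units of the state.
- arm.read_state(): the state, without advancing time (a new reading comes with each control period).
- imaging.get_image(name): name is "scene" or "top" or "wrist"; returns a dict with "frame" (384x512x3 uint8, red, green, blue), "fx", "fy", "cx", "cy" (pixels), "k1" (the pictures are not rectified: a ray, as slopes to the right and down, at radius r is drawn at 1 + k1 r^2 times it, then the intrinsics apply), "extrinsics" (4x4, takes a point from world to camera coordinates); the wrist camera has in their place "T_tool_cam" (4x4, takes a point from camera to tool coordinates, whose origin is the TCP and whose axes are the flange's). Camera axes: x right, y down, z forward; pixel columns grow to the right and rows downward; lengths in mm; the calibration is good to about 2 mm. A picture is of the moment at which its call begins: read the wrist's pose just before it. There is no depth.
- job.job_done(): hands the job in; it is judged then, once.
Trained networks look in a picture, given as the dict that the camera call returned (one of the last four; its "shot" number tells which), for a name from the list of things; names that differ only in an ending like _2 or _b are one class to them, and where a whole thing is asked for, a point or a joint stands for the part that bears it (a point fixed in the world has none). Each returns a list of dicts, best first, with "score" (0 to 1); they miss things now and then, are a little off and sometimes report something else, mostly with a low value. They report only what shows in the picture. A call takes as long as a camera call. They do not tell look-alikes from the thing itself.
- models.spot_in(picture, query): "rect" ([left, top, right, bottom] in pixels, round what is visible of it).
- models.tip_of(picture, query): "pixel" ([column, row] in pixels: a listed point, or the origin of a listed thing).
The state is a dict: "clock": time; "joints": joint angles; "joint_vel": joint speeds; "joint_efforts": joint torques, N m; "position": TCP position; "ee_rot": TCP orientation; "contact_force": force on the tool from outside, world axes, zero at the start; "wrist_torque": the same for the moment, N m; "gripper_width": finger opening in mm; "grasp_force": force on a finger pad.
Only numpy, scipy, OpenCV 4.12 (cv2) and the standard library are available. Lean on these libraries where they do the work, as an engineer would, in place of code of your own. Each camera call takes 0.05 s, during which the arm holds its last target. There are 200 camera calls.

## Task

The gap under the overhanging foot of the steel bracket has to be packed out snugly. Slide the two thick plywood plates into it from the front, one after the other, the second on top of the first, each lying straight and pushed in against the stop at the back, and let go. Leave the thin plate where it is: it would leave the gap loose.

Things in the scene. Friction and masses are not known exactly. Their poses are not given: they have to be found in the camera images.
- bracket: Grey steel bracket fixed to the bench: an upright column with a foot 90 mm wide (y) overhanging its front. Origin: on the bench under the middle of the foot's front edge; x points into the gap, z up. Gap: bench to foot's underside, 44 mm high, 60 mm deep, open at front and sides; column (stop) at x = 60, 100 mm tall. Front edge bevelled 6 mm up. Foot top z = 56, ribs to 85. A plate at the stop has its centre at x = 0.
- plate_thick_1: Thick plywood packing plate, one of two alike, lying flat: 120 mm long (own x), 44 mm wide (own y), 20 mm thick, plain box with eased edges. Origin: centre of the underside, z up; the same after half a turn. About 100 g. Take it across its 44 mm width, some 30 mm from the end that stays outside the gap.
- plate_thick_2: Thick plywood packing plate, one of two alike, lying flat: 120 mm long (own x), 44 mm wide (own y), 20 mm thick, plain box with eased edges. Origin: centre of the underside, z up; the same after half a turn. About 100 g. Take it across its 44 mm width, some 30 mm from the end that stays outside the gap.
- plate_thin: Thin plywood plate, to be left alone: 120 mm long (own x), 44 mm wide (own y) like the others but only 10 mm thick, lying flat on the bench. Origin: centre of the underside.
Mind the look-alikes: they are no part of the job. There is more than one size of the bracket; the one meant has the size given above.

How it is judged:
By the outcome, as a careful person would: the job done as asked, in the order asked, and still so for the second after the job is handed in, with the robot touching nothing.
It also fails if it takes over 64 s, if anything falls off the work surface, if the arm or the gripper's body presses on something with over 40 N, if the wrist force passes 120 N, or if a joint passes its speed limit or range.

## Working session

There is one attempt and no reset: what is moved stays moved. The work goes in short steps, Python scripts to look and compute and a tool call to move; the robot and the scene stay as the last step left them, time stands still between calls to the robot, and variables do not carry over. Pictures are saved under pics/ and viewed, at most 10 in all, crops included, and the job is handed in when it is done.

Besides the shell and the picture viewer there is one more tool, called after "Call:" as name([rows], argument=value, ...), one row to a line, values as JSON. arm_command: Moves the arm, as the interface text tells. Its arguments: {"type":"object","properties":{"rows":{"type":"array"}},"required":["rows"]}

```bash
mkdir -p pics; cat > h.py <<'E'
import numpy as np, cv2
from bench import arm, imaging, job, models
from scipy.spatial.transform import Rotation as R
def ray(im,px,T=None):
    "pixel-> origin, dir in world (T: cam->world)"
    K=np.array([[im['fx'],0,im['cx']],[0,im['fy'],im['cy']],[0,0,1.]])
    u=cv2.undistortPoints(np.array([[px]],float),K,np.array([0,0,0,0,0.]) if False else np.array([im['k1'],0,0,0]))[0,0]
    if T is None: T=np.linalg.inv(np.array(im['extrinsics']))
    return T[:3,3],T[:3,:3]@np.array([u[0],u[1],1])
def at_z(im,px,z,T=None):
    o,d=ray(im,px,T); return (o+d*(z-o[2])/d[2]).round(1)
def proj(im,p,T=None):
    E=np.array(im['extrinsics']) if T is None else np.linalg.inv(T)
    c=E[:3,:3]@np.array(p,float)+E[:3,3]; s=c[:2]/c[2]; s=s*(1+im['k1']*(s@s))
    return np.array([im['fx']*s[0]+im['cx'],im['fy']*s[1]+im['cy']]).round(1)
def wristT(st,im):
    T=np.eye(4);T[:3,:3]=R.from_quat(st['ee_rot']).as_matrix();T[:3,3]=st['position'];return T@np.array(im['T_tool_cam'])
def save(im,n,crop=None,s=1):
    f=im['frame'][:,:,::-1]
    if crop: l,t,r,b=crop; f=f[t:b,l:r]
    cv2.imwrite('pics/'+n,cv2.resize(f,None,fx=s,fy=s,interpolation=cv2.INTER_CUBIC))
E
python3 - <<'E'
from h import *
s=arm.read_state();print(s['position'],s['ee_rot'],s['clock'])
ims={n:imaging.get_image(n) for n in('scene','top')}
for n,im in ims.items():
    for q in('bracket','plate_thick_1','plate_thin'):
        for fn,k in((models.spot_in,'rect'),(models.tip_of,'pixel')):
            for d in fn(im,q): 
                p=d[k];c=p if k=='pixel' else [(p[0]+p[2])/2,(p[1]+p[3])/2]
                print(n,q,np.round(p),round(d['score'],2),at_z(im,c,0)[:2])
a=np.hstack([ims['scene']['frame'],ims['top']['frame']])
save(ims['top'],'top.png',None,1.5);save(ims['scene'],'scene.png',None,1.5)
E
```

```text
[163.99138031 602.42173745 197.53121954] [ 9.91170901e-01 -1.32586046e-01 -9.43354791e-05  1.08429428e-03] 0.0
scene bracket [132. 197. 188. 259.] 0.93 [672.8 147.4]
scene bracket [212. 285. 259. 343.] 0.64 [405.1 240.5]
scene bracket [256. 321.] 0.81 [361.9 233. ]
scene bracket [182. 245.] 0.59 [597.2 158.7]
scene plate_thick_1 [284. 128. 326. 146.] 0.87 [ 506.3 -330. ]
scene plate_thick_1 [238. 188. 290. 216.] 0.59 [493.5 -45.5]
scene plate_thick_1 [308. 138.] 0.79 [ 495.8 -328.1]
scene plate_thick_1 [261. 204.] 0.57 [497.8 -36.4]
scene plate_thin [256. 160. 306. 179.] 0.82 [ 508.4 -171. ]
scene plate_thin [280. 172.] 0.67 [ 506.3 -158.9]
top bracket [159. 127. 205. 162.] 0.83 [658.2 161.6]
top bracket [126. 215. 163. 248.] 0.63 [396.8 259. ]
top bracket [147. 244.] 0.78 [361.5 248.9]
top bracket [183. 167.] 0.57 [588.8 156. ]
top plate_thick_1 [330. 176. 349. 220.] 0.7 [ 501.5 -302.5]
top plate_thick_1 [235. 181. 259. 228.] 0.61 [478.9 -34.4]
top plate_thick_1 [246. 200.] 0.7 [492.6 -31.6]
top plate_thick_1 [335. 198.] 0.64 [ 500.5 -290.8]
top plate_thin [286. 174. 305. 215.] 0.68 [ 510.2 -174.6]
top plate_thin [292. 195.] 0.8 [ 509.4 -166.6]
```

View pics/top.png

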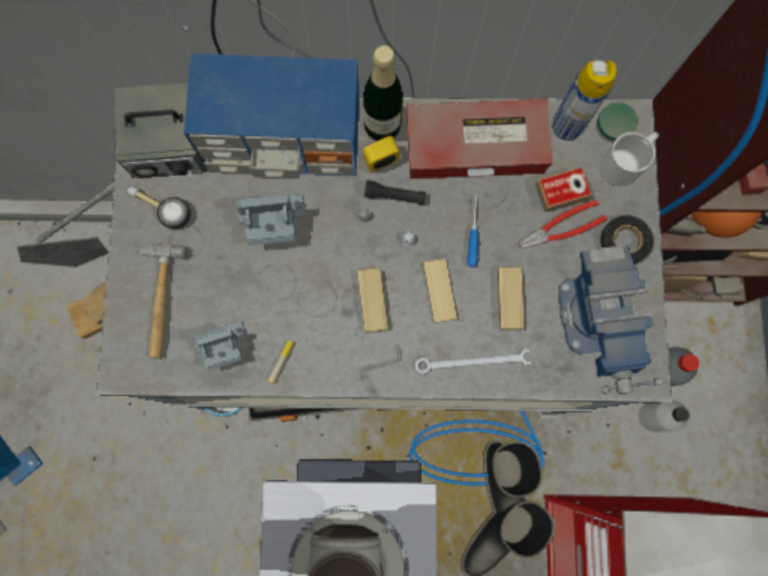

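View pics/scene.png

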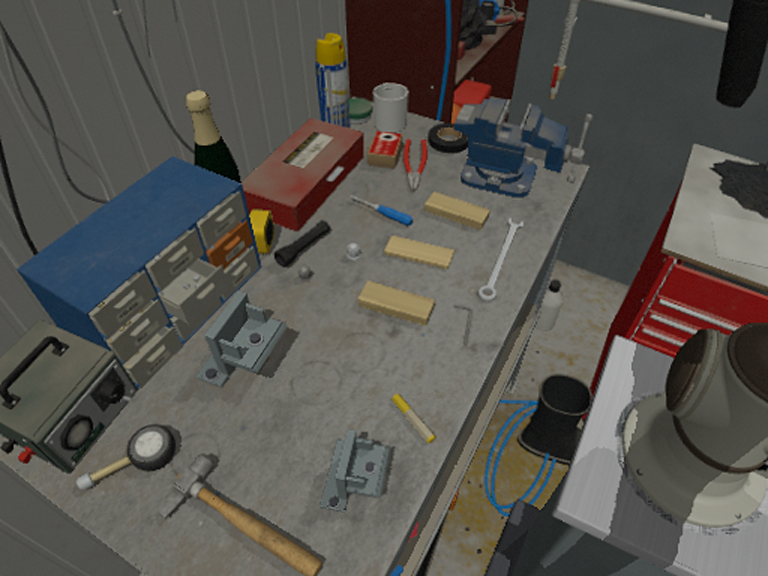

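The top view shows the large bracket at about (180,147) and the small one at (147,232). The plates are at (248,200), (293,194) and (340,199), and the middle one looks thin in the scene view. I'll check both brackets and the plates in one close crop.

```bash
python3 - <<'E'
from h import *
im=imaging.get_image('top'); sc=imaging.get_image('scene')
f=im['frame'][:,:,::-1]; g=sc['frame'][:,:,::-1]
z=lambda a,s:cv2.resize(a,s,interpolation=cv2.INTER_CUBIC)
A=z(f[122:172,150:210],(420,350)); B=z(f[208:252,122:166],(350,350))
C=z(g[190:265,128:198],(327,350))[:250]; D=z(g[120:220,230:335],(400,250))
C=z(g[190:260,128:198],(250,250))
row2=np.hstack([C,D,np.zeros((250,120,3),np.uint8)])
cv2.imwrite('pics/c1.png',np.vstack([np.hstack([A,B]),row2]))
E
```

```text
(no output)
```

View pics/c1.png

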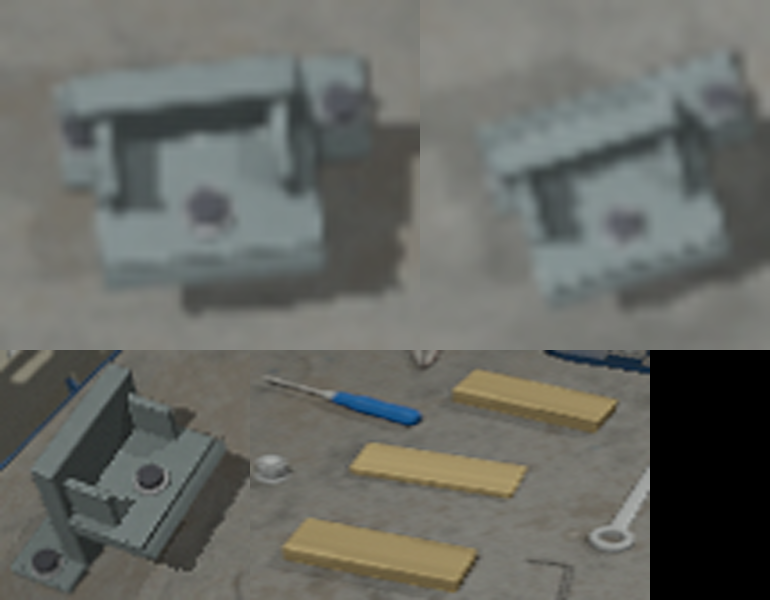

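The crop shows the large bracket's foot front edge running from (164.7,160) to (196,157.4), with its ribs set back from the edge. The small one's edge is about 23 px long. The middle plate is clearly the thin one.

```bash
python3 - <<'E'
from h import *
im=imaging.get_image('top')
a=at_z(im,(164.7,159.9),56);b=at_z(im,(196,157.4),56);print(a,b,np.linalg.norm(a-b),(a+b)/2)
a=at_z(im,(122+125/7.95,208+295/7.95),40);b=at_z(im,(122+302/7.95,208+250/7.95),40);print(np.linalg.norm(a-b))
# plates: color segmentation on top
hsv=cv2.cvtColor(im['frame'],cv2.COLOR_RGB2HSV)
for (l,t,r,bb),h in(((228,170,266,232),20),((325,170,356,225),20)):
    m=cv2.inRange(hsv[t:bb,l:r],(12,60,110),(32,255,255))
    c=max(cv2.findContours(m,0,2)[0],key=cv2.contourArea).reshape(-1,2)+[l,t]
    P=np.array([at_z(im,p,h)[:2] for p in c],np.float32); print(cv2.minAreaRect(P))
s=arm.read_state();print(s['clock'],R.from_quat(s['ee_rot']).as_matrix().round(3)); w=imaging.get_image('wrist');print(np.array(w['T_tool_cam']).round(2),w['fx'],w['cx'])
E
```

```text
[594.5 200.1  56. ] [603.  111.6  56. ] 88.90725504704326 [598.75 155.85  56.  ]
62.85045743668062
((490.0744934082031, -36.899269104003906), (121.33234405517578, 44.70307540893555), 8.038718223571777)
((496.40472412109375, -301.6078796386719), (119.65324401855469, 47.054447174072266), 0.5291109681129456)
0.85 [[ 0.965 -0.263  0.   ]
 [-0.263 -0.965 -0.   ]
 [ 0.     0.    -1.   ]]
[[   0.     -0.96   -0.29   74.32]
 [   1.      0.     -0.     -1.32]
 [   0.     -0.29    0.96 -175.  ]
 [   0.      0.      0.      1.  ]] 345.9546528044452 260.57481787049034
```

Call:
arm_command([
  {"grip":1,"linear":[482,337,-3],"rot":[0,0,-0.36]},
  {"grip":1,"linear":[482,337,-3],"rot":[0,0,-0.36]},
  {"grip":1,"linear":[482,337,-3],"rot":[0,0,-0.36]},
  {"grip":1,"linear":[482,337,-3],"rot":[0,0,-0.36]},
  {"grip":1,"linear":[482,337,-3],"rot":[0,0,-0.36]},
  {"grip":1,"linear":[482,337,-3],"rot":[0,0,-0.36]},
  {"grip":1,"linear":[482,337,-3],"rot":[0,0,-0.36]},
  {"grip":1,"linear":[482,337,-3],"rot":[0,0,-0.36]},
  {"grip":1,"linear":[482,337,-3],"rot":[0,0,-0.36]},
  {"grip":1,"linear":[482,337,-3],"rot":[0,0,-0.36]},
])

```text
clock: 2.15
position: [542.2, 148.6, 201.5]
ee_rot: [0.999, 0.045, 0.0, 0.0]
contact_force: [-0.7, 0.6, 0.0]
gripper_width: 85.3
grasp_force: 0.0
```

Call:
arm_command([
  {"grip":1,"linear":[0,0,0],"rot":[0,0,0]},
  {"grip":1,"linear":[0,0,0],"rot":[0,0,0]},
  {"grip":1,"linear":[0,0,0],"rot":[0,0,0]},
])

```text
clock: 2.52
position: [540.1, 152.2, 201.8]
ee_rot: [0.999, 0.048, 0.0, -0.0]
contact_force: [1.0, -0.0, 0.2]
gripper_width: 85.3
grasp_force: 0.0
```

```bash
python3 - <<'E'
from h import *
s=arm.read_state();w=imaging.get_image('wrist');T=wristT(s,w)
np.savez('w1.npz',T=T,f=w['frame'],c=[w['fx'],w['fy'],w['cx'],w['cy'],w['k1']])
print(s['position'],R.from_quat(s['ee_rot']).as_matrix().round(3)[:, :2])
for q in models.tip_of(w,'bracket'):print(q,at_z(w,q['pixel'],0,T))
for x,y,z in((0,45,56),(0,-45,56),(0,0,0)):
    c,n=np.cos(.096),np.sin(.096);print(proj(w,(599+c*x-n*y,156+n*x+c*y,z),T))
save(w,'w1.png',None,1.5)
E
```

```text
[540.1410102  152.17914897 201.80720431] [[ 0.995  0.096]
 [ 0.096 -0.995]
 [ 0.    -0.   ]]
{'pixel': [181.7, 298.4], 'score': 0.73} [356.3 235.7   0. ]
[214.5 109. ]
[314.2 109.1]
[263.8 106.3]
```

View pics/w1.png

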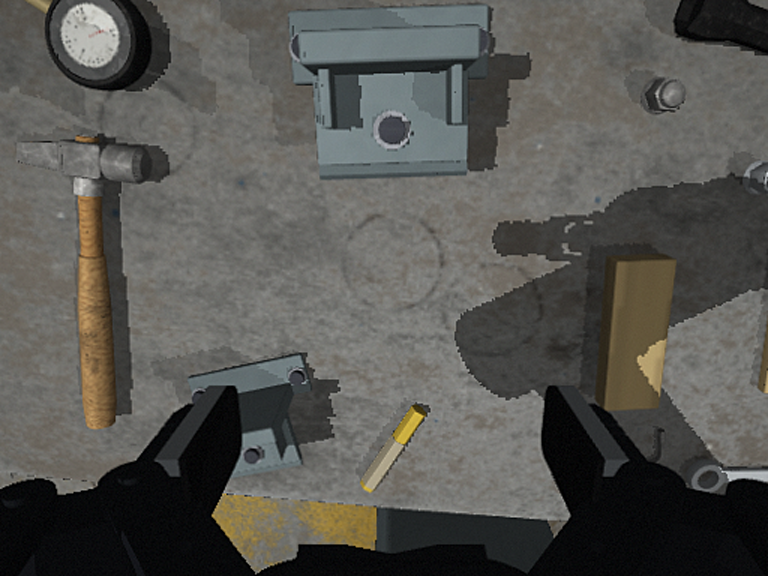

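The wrist view shows the big bracket with its foot's top front edge from (212,112) to (312,109). The hammer, small bracket and pencil are clear of it, and the thick plate is on the right near (425,222). Next I'll fit the bracket edges in an enlarged crop.

```bash
python3 - <<'E'
from h import *
d=np.load('w1.npz');c=d['c'];w=dict(frame=d['f'],fx=c[0],fy=c[1],cx=c[2],cy=c[3],k1=c[4]);T=d['T']
save(w,'w1c.png',(188,0,332,126),5.5)
g=cv2.cvtColor(w['frame'],cv2.COLOR_RGB2GRAY)
lsd=cv2.createLineSegmentDetector().detect(g)[0][:,0]
for l in lsd:
    a,b=l[:2],l[2:]
    if np.linalg.norm(a-b)>45 and 185<min(a[0],b[0]) and max(a[0],b[0])<335 and max(a[1],b[1])<130 and abs(a[1]-b[1])<20:
        if a[0]>b[0]:a,b=b,a
        P=[[at_z(w,p,z,T)[:2] for p in(a,b)] for z in(56,50)]
        print(a.round(1),b.round(1),P[0],P[1],'yaw',np.degrees(np.arctan2(P[0][1][0]-P[0][0][0],P[0][0][1]-P[0][1][1])).round(2))
E
```

```text
[223.1  49.6] [298.1  47. ] [array([645.4, 196.4]), array([653.7, 132.2])] [array([646., 197.]), array([654.4, 131.7])] yaw 7.37
[200.7  41.9] [318.1  37.9] [array([649.8, 216. ]), array([662.7, 116.1])] [array([650.5, 217.1]), array([663.6, 115.3])] yaw 7.36
[213.1 108.9] [308.1 105.7] [array([594.7, 202. ]), array([605.7, 117.1])] [array([594.3, 202.8]), array([605.6, 116.3])] yaw 7.38
[214.4 119.6] [309.4 116.5] [array([585.4, 200.3]), array([596.4, 114.7])] [array([584.8, 201.1]), array([596.1, 113.8])] yaw 7.32
[200.6  21.3] [316.9  17.3] [array([666. , 216.9]), array([678.5, 119.4])] [array([667., 218.]), array([679.7, 118.6])] yaw 7.31
[193.1   7.7] [321.9   3.2] [array([676. , 223.7]), array([689.7, 116.7])] [array([677.1, 224.9]), array([691.1, 115.9])] yaw 7.3
[214.4 116.4] [309.4 113.2] [array([588.2, 200.5]), array([599.3, 115.1])] [array([587.7, 201.3]), array([599. , 114.2])] yaw 7.41
```

View pics/w1c.png

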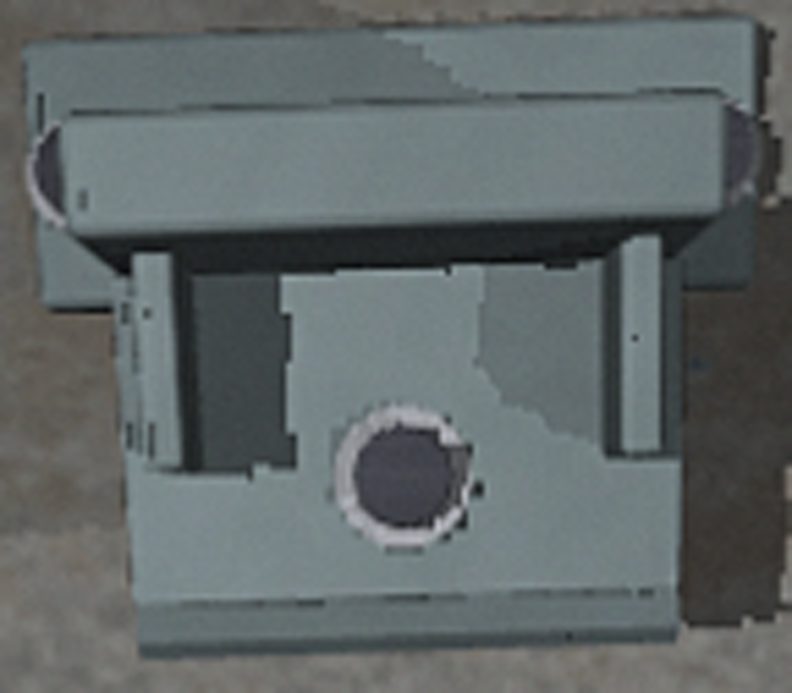

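Call:
arm_command([
  {"grip":1,"linear":[-98,184,60],"rot":[0,0,-0.044]},
  {"grip":1,"linear":[-98,184,60],"rot":[0,0,-0.044]},
  {"grip":1,"linear":[-98,184,60],"rot":[0,0,-0.044]},
  {"grip":1,"linear":[-98,184,60],"rot":[0,0,-0.044]},
  {"grip":1,"linear":[-98,184,60],"rot":[0,0,-0.044]},
  {"grip":1,"linear":[-98,184,60],"rot":[0,0,-0.044]},
  {"grip":1,"linear":[-98,184,60],"rot":[0,0,-0.044]},
])

```text
clock: 3.5
position: [461.3, -40.1, 142.0]
ee_rot: [0.998, 0.07, 0.001, -0.0]
contact_force: [-0.4, 0.6, 0.5]
gripper_width: 85.5
grasp_force: 0.0
```

```bash
cat > plate.py <<'E'
from h import *
def plate(name):
    s=arm.read_state();w=imaging.get_image('wrist');T=wristT(s,w)
    hsv=cv2.cvtColor(w['frame'],cv2.COLOR_RGB2HSV)
    Rm=R.from_quat(s['ee_rot']).as_matrix();print(np.round(s['position'],1),'tool yaw',np.degrees(np.arctan2(Rm[1,0],Rm[0,0])).round(2),'xz',Rm[2].round(3))
    g=cv2.cvtColor(w['frame'],cv2.COLOR_RGB2GRAY)
    for l in cv2.createLineSegmentDetector().detect(g)[0][:,0]:
        a,b=l[:2],l[2:]
        if a[1]>b[1]:a,b=b,a
        m=(a+b)/2
        h=hsv[int(m[1]),max(int(m[0])-5,0)],hsv[int(m[1]),min(int(m[0])+5,511)],hsv[max(int(m[1])-5,0),int(m[0])],hsv[min(int(m[1])+5,383),int(m[0])]
        if np.linalg.norm(a-b)>25 and any(12<x[0]<32 and x[1]>80 for x in h):
            A,B=at_z(w,a,20,T)[:2],at_z(w,b,20,T)[:2];print(a.round(),b.round(),A,B,'yaw',np.degrees(np.arctan2(*(A-B)[::-1])).round(1))
    save(w,name,None,1.2)
E
python3 -c "
from plate import *;plate('p1.png')"
```

```text
[461.3 -40.1 142. ] tool yaw 8.02 xz [ 0.001 -0.    -1.   ]
[289.  76.] [286. 169.] [550.3 -49. ] [473.  -59.5] yaw 7.7
[236.  76.] [239. 213.] [544.3  -6.6] [426.7 -23.3] yaw 8.1
[391.  72.] [386. 148.] [ 565.2 -130.9] [ 503.6 -141.9] yaw 10.1
[439.  71.] [391.  72.] [ 572.3 -170.5] [ 565.2 -131. ] yaw -79.8
[441.  73.] [434. 139.] [ 570.7 -172.1] [ 517.2 -181.5] yaw 10.0
[236.  74.] [287.  75.] [545.2  -6.2] [550.9 -47.5] yaw 97.9
[ 83. 207.] [ 70. 233.] [412.7 118.9] [384.9 131.5] yaw -24.4
[386. 152.] [382. 204.] [ 500.6 -142.8] [ 453.3 -151.3] yaw 10.2
[427. 204.] [384. 205.] [ 459.7 -191.7] [ 452.6 -153.4] yaw -79.5
[434. 143.] [428. 202.] [ 514.1 -182.7] [ 461.4 -191.9] yaw 9.9
[384. 122.] [382. 149.] [ 525.3 -135.1] [ 502.2 -139.1] yaw 9.8
[241. 118.] [241. 158.] [511.1 -14.6] [477.4 -19.3] yaw 7.9
```

View pics/p1.png

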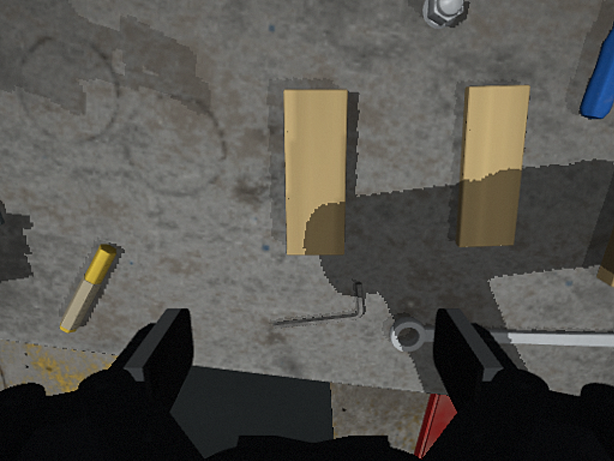

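The wrist view shows plate 1 at pixels (236–289, 75–213). Its centre comes out at (489,-36) with yaw 8°, and the gripper is lined up with it. Going down now.

Call:
arm_command([
  {"grip":1,"linear":[-2,0,50],"rot":[0,0,0]},
  {"grip":1,"linear":[-2,0,100],"rot":[0,0,0]},
  {"grip":1,"linear":[-2,0,130],"rot":[0,0,0]},
  {"grip":1,"linear":[-2,0,141],"rot":[0,0,0]},
  {"grip":0.6,"linear":[-2,0,141],"rot":[0,0,0]},
  {"grip":0.3,"linear":[-2,0,141],"rot":[0,0,0]},
  {"grip":0.3,"linear":[-2,0,141],"rot":[0,0,0]},
  {"grip":0.3,"linear":[-2,0,141],"rot":[0,0,0]},
  {"grip":0.3,"linear":[-2,0,141],"rot":[0,0,0]},
  {"grip":0.3,"linear":[-2,0,141],"rot":[0,0,0]},
])

```text
clock: 4.8
position: [458.5, -41.4, 0.7]
ee_rot: [0.998, 0.069, 0.0, -0.0]
contact_force: [0.2, -0.2, 0.4]
gripper_width: 25.7
grasp_force: 0.0
```

```bash
python3 - <<'E'
from h import *
sc=imaging.get_image('scene');w=imaging.get_image('wrist')
a=cv2.resize(sc['frame'][160:270,190:340],(600,440));b=w['frame'][:,130:400]
b=cv2.resize(b,(200,284));c=np.zeros((440,800,3),np.uint8);c[:,:600]=a;c[:284,600:]=b
cv2.imwrite('pics/m1.png',c[:,:,::-1])
E
```

```text
(no output)
```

View pics/m1.png

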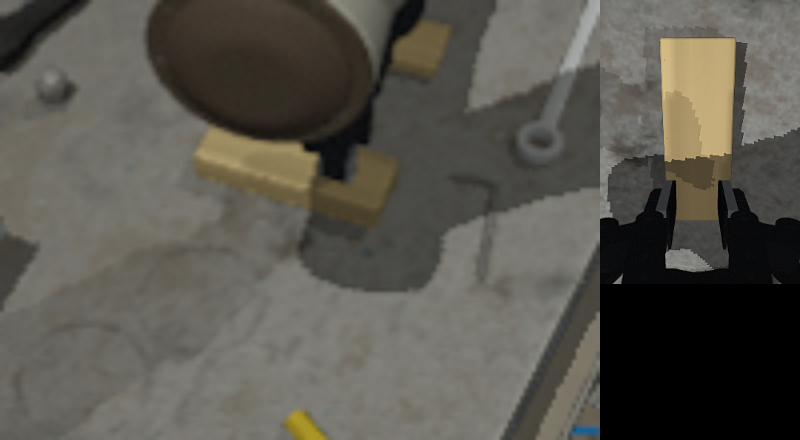

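Not gripped: in the scene crop the near finger ends at about (335,180), on the plate's top face, and the opening reads 26 mm with no force. I'll check where the fingers really are.

```bash
python3 - <<'E'
from h import *
s=arm.read_state();w=imaging.get_image('wrist');T=wristT(s,w);sc=imaging.get_image('scene')
Rm=R.from_quat(s['ee_rot']).as_matrix();p=np.array(s['position'])
print(s['gripper_width'],s['grasp_force'],p,s['joints'])
for q in((0,13,0),(0,13,-10),(0,13,-22),(0,22,0),(0,22,-20),(11,-13,0),(11,-13,-10)):
    P=p+Rm@np.array(q);print(q,'wrist',proj(w,P,T),'scene',proj(sc,P), (proj(sc,P)-[190,160])*4)
e=np.array([.9903,.1392,0]);n=np.array([-.1392,.9903,0]);c=np.array([489,-36,0])
for u,v,z in((60,22,20),(-60,22,20),(-60,-22,20),(-60,22,0),(-30,22,20),(-30,-22,20)):
    P=c+u*e+v*n+[0,0,z];print('plate',u,v,z,proj(w,P,T),(proj(sc,P)-[190,160])*4)
save(w,'w2c.png',(190,150,330,330),3.3)
E
```

```text
25.754011204225225 0.0 [458.47535448 -41.43438426   0.6348614 ] [ 2.64393093e-01  3.71845680e-01 -6.32243164e-01  2.80547378e-05
 -5.66653801e-01  1.44455003e+00]
(0, 13, 0) wrist [287.  233.5] scene [277.4 204.4] [349.6 177.6]
(0, 13, -10) wrist [288.4 241.1] scene [277.6 201.8] [350.4 167.2]
(0, 13, -22) wrist [290.2 251.4] scene [277.9 198.7] [351.6 154.8]
(0, 22, 0) wrist [303.4 233.5] scene [278.6 201.8] [354.4 167.2]
(0, 22, -20) wrist [308.2 249.6] scene [279.  196.7] [356.  146.8]
(11, -13, 0) wrist [239.1 214.6] scene [269.8 210.7] [319.2 202.8]
(11, -13, -10) wrist [237.9 221.3] scene [270.  208.2] [320.  192.8]
plate 60 22 20 [208.6  50.9] [192.4 158.8]
plate -60 22 20 [218.9 299.8] [378. 214.]
plate -60 -22 20 [303.5 299.7] [400.  161.2]
plate -60 22 0 [222.9 279.7] [376.  234.4]
plate -30 22 20 [216.6 247.2] [330.4 200. ]
plate -30 -22 20 [305.8 247.1] [353.6 148. ]
```

View pics/w2c.png

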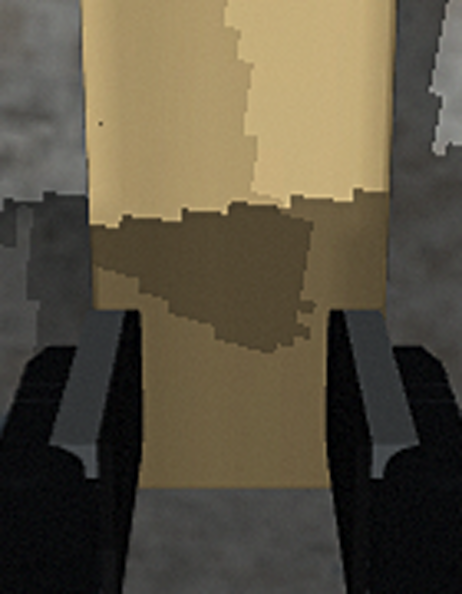

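The plate sits exactly where I predicted, but the fingertips are clearly well short of the stated TCP, about 20–35 mm behind it, so they closed above the plate. I'll open, then go down in small steps and watch the force.

Call:
arm_command([
  {"grip":1,"linear":[1,0,0],"rot":[0,0,0]},
  {"grip":1,"linear":[1,0,0],"rot":[0,0,0]},
  {"grip":1,"linear":[1,0,0],"rot":[0,0,0]},
  {"grip":1,"linear":[1,0,0],"rot":[0,0,0]},
  {"grip":1,"linear":[1,0,5],"rot":[0,0,0]},
  {"grip":1,"linear":[1,0,10],"rot":[0,0,0]},
  {"grip":1,"linear":[1,0,10],"rot":[0,0,0]},
])

```text
clock: 5.88
position: [458.9, -41.4, -10.0]
ee_rot: [0.998, 0.069, -0.001, 0.0]
contact_force: [-0.3, 1.1, 0.1]
gripper_width: 85.4
grasp_force: 0.0
```

```bash
python3 - <<'E'
from h import *
s=arm.read_state();w=imaging.get_image('wrist');T=wristT(s,w);sc=imaging.get_image('scene')
Rm=R.from_quat(s['ee_rot']).as_matrix();p=np.array(s['position'])
print(s['gripper_width'],s['contact_force'],p)
for z in(0,-13,-26,-39):
    P=p+Rm@np.array([0,-44,z]);print(z,'scene crop',(proj(sc,P)-[190,160])*4,'wrist',proj(w,p+Rm@np.array([11,-42.5,z]),T))
a=cv2.resize(sc['frame'][160:270,190:340],(600,440));b=cv2.resize(w['frame'],(200,150));c=np.zeros((440,800,3),np.uint8);c[:,:600]=a;c[:150,600:]=b
cv2.imwrite('pics/m2.png',c[:,:,::-1])
E
```

```text
85.39974742787436 [-0.29856579  1.06668021  0.07490156] [458.94836802 -41.41207549  -9.97597566]
0 scene crop [318. 256.] wrist [184.4 214.5]
-13 scene crop [318.8 242.8] wrist [178.9 223.4]
-26 scene crop [319.2 229.6] wrist [172.7 233.6]
-39 scene crop [320.  216.4] wrist [165.4 245.5]
```

View pics/m2.png

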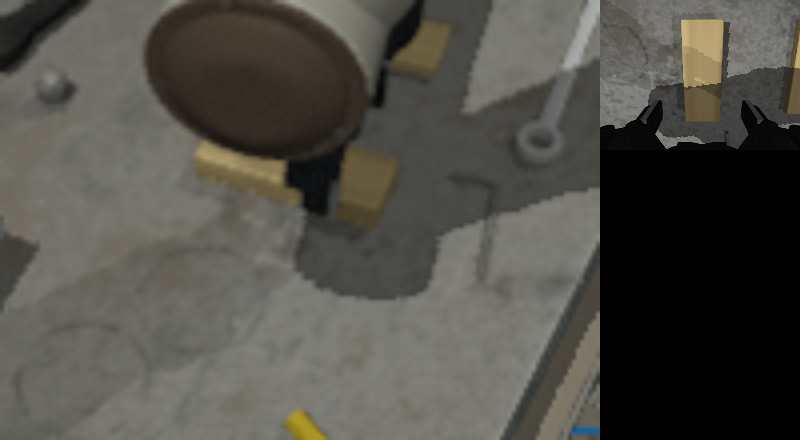

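The open fingertips show at crop (318,213), which puts them about 42 mm behind the TCP, or roughly 29 mm when shut. The whole tool is therefore offset by about 29 mm, and I'll use that from here. Going down another 20 mm and gripping.

Call:
arm_command([
  {"grip":1,"linear":[0,0,10],"rot":[0,0,0]},
  {"grip":1,"linear":[0,0,16],"rot":[0,0,0]},
  {"grip":1,"linear":[0,0,20],"rot":[0,0,0]},
  {"grip":0.7,"linear":[0,0,20],"rot":[0,0,0]},
  {"grip":0.3,"linear":[0,0,20],"rot":[0,0,0]},
  {"grip":0.3,"linear":[0,0,20],"rot":[0,0,0]},
  {"grip":0.3,"linear":[0,0,20],"rot":[0,0,0]},
  {"grip":0.3,"linear":[0,0,20],"rot":[0,0,0]},
])

```text
clock: 6.98
position: [459.9, -41.2, -28.9]
ee_rot: [0.998, 0.069, 0.001, -0.0]
contact_force: [-0.5, 0.2, 6.0]
gripper_width: 42.7
grasp_force: 62.2
```

```bash
python3 -c "
from h import *;print(arm.tcp_to_grasp)"
```

```text
18.700000000000003
```

Call:
arm_command([
  {"grip":0.3,"linear":[0,0,-20],"rot":[0,0,0]},
  {"grip":0.3,"linear":[0,0,-50],"rot":[0,0,0]},
  {"grip":0.3,"linear":[10,-40,-55],"rot":[0,0,0.011]},
  {"grip":0.3,"linear":[20,-85,-55],"rot":[0,0,0.011]},
  {"grip":0.3,"linear":[31,-130,-55],"rot":[0,0,0.011]},
  {"grip":0.3,"linear":[39,-160,-55],"rot":[0,0,0.011]},
  {"grip":0.3,"linear":[43,-179,-55],"rot":[0,0,0.011]},
  {"grip":0.3,"linear":[43,-179,-40],"rot":[0,0,0.011]},
  {"grip":0.3,"linear":[43,-179,-20],"rot":[0,0,0.011]},
  {"grip":0.3,"linear":[43,-179,-20],"rot":[0,0,0.011]},
])

```text
clock: 8.22
position: [475.8, 140.7, -10.8]
ee_rot: [0.998, 0.063, -0.002, 0.001]
contact_force: [-0.5, -0.4, -0.9]
gripper_width: 42.1
grasp_force: 61.5
```

```bash
python3 - <<'E'
from h import *
s=arm.read_state();w=imaging.get_image('wrist');T=wristT(s,w);sc=imaging.get_image('scene')
Rm=R.from_quat(s['ee_rot']).as_matrix();print(s['position'],np.degrees(np.arctan2(Rm[1,0],Rm[0,0])),Rm[2],s['gripper_width'])
o=np.array([591.5,157,0]);a=np.radians(7.35);B=np.array([[np.cos(a),-np.sin(a),0],[np.sin(a),np.cos(a),0],[0,0,1]])
print('b coords',B.T@(np.array(s['position'])-o))
for l in cv2.createLineSegmentDetector().detect(cv2.cvtColor(w['frame'],cv2.COLOR_RGB2GRAY))[0][:,0]:
    if np.hypot(*(l[:2]-l[2:]))>40:
        P=[B.T@(at_z(w,p,29,T)-o) for p in(l[:2],l[2:])]
        if all(abs(p[1])<50 and p[0]<80 for p in P):print(l.round(),P[0].round(1)[:2],P[1].round(1)[:2])
a=cv2.resize(sc['frame'][190:290,110:260],(480,320));b=cv2.resize(w['frame'],(427,320))
cv2.imwrite('pics/m3.png',np.hstack([a,b[:,60:380]])[:,:,::-1])
E
```

```text
[475.76659619 140.65336937 -10.84613999] 7.23576050101467 [-0.00433134  0.00198936 -0.99998864] 42.140430360706
b coords [-116.87367021   -1.40652145  -10.84613999]
[199.  48. 207. 253.] [-26.9  22.4] [-108.7   23.2]
[208. 256. 210. 297.] [-110.    22.9] [-130.7   22.8]
[314. 237. 325.  47.] [-101.2  -22.5] [-26.6 -23.2]
[311. 288. 313. 248.] [-126.1  -22.6] [-106.4  -22.4]
[322.  46. 201.  45.] [-26.3 -22.2] [-25.8  21.7]
[156.  83. 158.  38.] [-38.9  38.9] [-23.5  36.8]
```

View pics/m3.png

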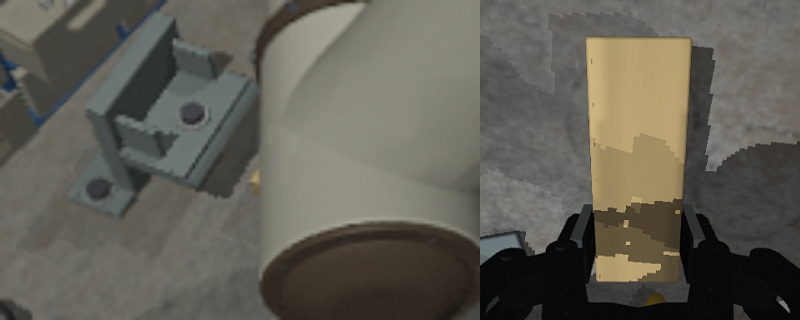

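The plate is held straight: its edges are at ±22.5 mm in the bracket frame and its front is about 26 mm before the foot. I've now viewed 10 pictures, so the rest goes by numbers only. Next I'll lower it and slide it in.

Call:
arm_command([
  {"grip":0.3,"linear":[0,-1,8],"rot":[0,0,0]},
  {"grip":0.3,"linear":[0,-1,15],"rot":[0,0,0]},
  {"grip":0.3,"linear":[12,-1,15],"rot":[0,0,0]},
  {"grip":0.3,"linear":[24,-1,15],"rot":[0,0,0]},
  {"grip":0.3,"linear":[36,-1,15],"rot":[0,0,0]},
  {"grip":0.3,"linear":[48,-1,15],"rot":[0,0,0]},
  {"grip":0.3,"linear":[60,-1,15],"rot":[0,0,0]},
  {"grip":0.3,"linear":[72,-1,15],"rot":[0,0,0]},
  {"grip":0.3,"linear":[76,-1,17],"rot":[0,0,0]},
  {"grip":0.3,"linear":[76,-1,17],"rot":[0,0,0]},
])

```text
clock: 9.57
position: [552.4, 152.4, -26.8]
ee_rot: [0.998, 0.063, -0.0, 0.0]
contact_force: [-1.0, 0.2, -0.1]
gripper_width: 42.6
grasp_force: 61.5
```

```bash
cat > b.py <<'E'
from h import *
o=np.array([591.5,157,0]);a=np.radians(7.35);B=np.array([[np.cos(a),-np.sin(a),0],[np.sin(a),np.cos(a),0],[0,0,1]])
def st():
    s=arm.read_state();Rm=R.from_quat(s['ee_rot']).as_matrix()
    print('b',(B.T@(np.array(s['position'])-o)).round(1),'yawerr',(np.degrees(np.arctan2(Rm[1,0],Rm[0,0]))-7.35).round(2),'F',(B.T@s['contact_force']).round(1),'w',round(s['gripper_width'],1),'xz',Rm[2].round(4),s['clock'])
def lines(z,L=35,box=(-140,70,60)):
    s=arm.read_state();w=imaging.get_image('wrist');T=wristT(s,w)
    for l in cv2.createLineSegmentDetector().detect(cv2.cvtColor(w['frame'],cv2.COLOR_RGB2GRAY))[0][:,0]:
      if np.hypot(*(l[:2]-l[2:]))>L:
        P=[B.T@(at_z(w,p,z,T)-o) for p in(l[:2],l[2:])]
        if all(abs(p[1])<box[2] and box[0]<p[0]<box[1] for p in P):print(l.round(),P[0].round(1)[:2],P[1].round(1)[:2])
E
python3 -c "
from b import *;st();lines(22)"
```

```text
b [-39.3   0.4 -26.8] yawerr -0.08 F [-0.9  0.4 -0.1] w 42.6 xz [-9.e-04  2.e-04 -1.e+00] 9.575
[313. 216. 116. 217.] [-11.3 -18.6] [-11.3  58.5]
[208. 251. 244. 254.] [-25.8  23. ] [-27.4   8.4]
[208. 256. 210. 301.] [-28.1  23.1] [-49.2  23.1]
[197.  21. 192.  93.] [58.1 22.8] [34.8 25.8]
[387. 116. 398.   1.] [ 27.1 -43.6] [ 64.4 -43.6]
[281. 363. 318. 362.] [-82.1  -7.2] [-81.4 -24.1]
[315. 248. 327. 286.] [-24.9 -19.9] [-41.9 -25.7]
[194. 285. 206. 250.] [-41.5  29.4] [-25.6  23.9]
[133.   1. 143. 114.] [64.3 43.8] [27.6 43.8]
[226. 337. 306. 337.] [-67.9  17.2] [-68. -18.]
[218. 137. 222.  92.] [19.5 17.2] [35.1 15.1]
[194. 194. 111. 194.] [-2.1 27.1] [-2.1 59.3]
[341. 194. 199. 194.] [ -2.3 -28.7] [-2.3 25.2]
[313.  57. 322.   1.] [ 46.7 -16.2] [ 64.1 -18.4]
[343. 217. 414. 216.] [-11.4 -30.3] [-11.1 -58.3]
```

Call:
arm_command([
  {"grip":0.3,"linear":[3,0,0],"rot":[0,0,0]},
  {"grip":0.3,"linear":[6,0,0],"rot":[0,0,0]},
  {"grip":0.3,"linear":[8,0,0],"rot":[0,0,0]},
  {"grip":0.3,"linear":[9,0,0],"rot":[0,0,0]},
  {"grip":0.3,"linear":[10,0,0],"rot":[0,0,0]},
])

```text
clock: 10.25
position: [560.2, 153.3, -26.8]
ee_rot: [0.998, 0.064, -0.002, 0.001]
contact_force: [-6.9, 2.1, 2.6]
gripper_width: 42.5
grasp_force: 61.9
```

```bash
python3 -c "
from b import *;st()"
```

```text
b [-31.6   0.3 -26.8] yawerr -0.03 F [-6.5  3.   2.6] w 42.5 xz [-0.0048  0.0011 -1.    ] 10.25
```

Call:
arm_command([
  {"grip":0.3,"linear":[-1,0,2],"rot":[0,0,0]},
  {"grip":0.3,"linear":[0,0,2],"rot":[0,0,0]},
  {"grip":0.3,"linear":[2,0,2],"rot":[0,0,0]},
  {"grip":0.3,"linear":[3,0,2],"rot":[0,0,0]},
  {"grip":0.3,"linear":[3,0,2],"rot":[0,0,0]},
])

```text
clock: 10.88
position: [560.0, 152.9, -28.8]
ee_rot: [0.998, 0.064, -0.005, 0.001]
contact_force: [-15.0, 3.0, 8.3]
gripper_width: 42.7
grasp_force: 62.7
```

```bash
python3 -c "
from b import *;st()"
```

```text
b [-31.7  -0.  -28.8] yawerr -0.07 F [-14.5   4.9   8.3] w 42.7 xz [-0.0106  0.0023 -0.9999] 10.875
```

Call:
arm_command([
  {"grip":0.3,"linear":[-3,0,0],"rot":[0,0,0]},
  {"grip":1,"linear":[-3,0,0],"rot":[0,0,0]},
  {"grip":1,"linear":[-3,0,0],"rot":[0,0,0]},
  {"grip":1,"linear":[-3,0,0],"rot":[0,0,0]},
  {"grip":1,"linear":[-3,0,0],"rot":[0,0,0]},
  {"grip":1,"linear":[-3,0,-40],"rot":[0,0,0]},
  {"grip":1,"linear":[-3,0,-100],"rot":[0,0,0]},
  {"grip":1,"linear":[-3,0,-150],"rot":[0,0,0]},
  {"grip":1,"linear":[-3,0,-150],"rot":[0,0,0]},
])

```text
clock: 12.0
position: [565.7, 155.2, 126.9]
ee_rot: [0.998, 0.064, 0.005, -0.002]
contact_force: [-0.0, 0.1, 0.4]
gripper_width: 85.5
grasp_force: 0.0
```

```bash
python3 -c "
from b import *;st();lines(20,25,(-80,20,40))"
```

```text
b [-25.8   1.5 126.9] yawerr -0.03 F [0.  0.1 0.4] w 85.5 xz [ 0.0106 -0.0035 -0.9999] 12.0
[287. 162. 238. 162.] [ -6.6 -18.3] [-6.5 22. ]
[236. 163. 238. 222.] [-7.4 23.5] [-59.4  23.4]
[287. 222. 288. 162.] [-59.3 -19.3] [ -6.3 -19.3]
[239. 223. 284. 223.] [-60.1  21.9] [-60.  -17.4]
[253. 159. 284. 159.] [-4.   9.6] [ -4.  -16.2]
```

Call:
arm_command([
  {"grip":1,"linear":[-157,441,0],"rot":[0,0,0.118]},
  {"grip":1,"linear":[-157,441,0],"rot":[0,0,0.118]},
  {"grip":1,"linear":[-157,441,0],"rot":[0,0,0.118]},
  {"grip":1,"linear":[-157,441,0],"rot":[0,0,0.118]},
  {"grip":1,"linear":[-157,441,0],"rot":[0,0,0.118]},
  {"grip":1,"linear":[-157,441,0],"rot":[0,0,0.118]},
  {"grip":1,"linear":[-157,441,0],"rot":[0,0,0.118]},
  {"grip":1,"linear":[-157,441,0],"rot":[0,0,0.118]},
  {"grip":1,"linear":[-157,441,0],"rot":[0,0,0.118]},
  {"grip":1,"linear":[-157,441,0],"rot":[0,0,0.118]},
])

```text
clock: 13.3
position: [462.2, -302.9, 120.4]
ee_rot: [1.0, 0.004, -0.001, -0.0]
contact_force: [0.1, -0.8, -0.0]
gripper_width: 85.3
grasp_force: 0.0
```

```bash
python3 -c "
from plate import *;plate('p2.png')"
```

```text
[ 462.2 -302.9  120.4] tool yaw 0.52 xz [-0.002 -0.001 -1.   ]
[232.  66.] [237. 212.] [ 554.5 -279.1] [ 438.3 -281.3] yaw 1.1
[101.  41.] [141. 188.] [ 571.6 -182.1] [ 458.7 -202. ] yaw 10.0
[244.  78.] [245. 116.] [ 545.6 -287.8] [ 517.9 -288.5] yaw 1.4
[216. 361.] [253. 367.] [ 281.7 -258.7] [ 275.5 -296. ] yaw 80.6
[287. 137.] [288. 167.] [ 501.7 -322.3] [ 477.5 -323.2] yaw 2.1
[99. 40.] [50. 50.] [ 572.3 -181. ] [ 565.3 -142.2] yaw -79.8
[288. 167.] [287. 212.] [ 477.5 -323.1] [ 438.7 -323.7] yaw 0.9
[ 69. 118.] [ 82. 158.] [ 515.2 -150.2] [ 483.4 -156. ] yaw 10.3
[ 82. 158.] [ 93. 193.] [ 483.7 -156. ] [ 453.7 -161.2] yaw 9.8
[138. 187.] [ 96. 194.] [ 459.6 -199.8] [ 453.  -163.2] yaw -79.8
[193. 329.] [180. 375.] [ 319.4 -238.5] [ 264.1 -222.8] yaw -15.8
[49. 52.] [ 70. 119.] [ 564.2 -141.2] [ 514.6 -150.3] yaw 10.4
[287. 212.] [237. 213.] [ 438.2 -323.8] [ 437.2 -281.5] yaw -88.6
[211. 328.] [247. 329.] [ 320.4 -255.2] [ 320.7 -289.7] yaw 90.5
[289.  66.] [289. 107.] [ 554.9 -321.7] [ 524.8 -322.8] yaw 2.1
[237. 111.] [239. 156.] [ 521.6 -282.5] [ 486.3 -283.6] yaw 1.8
```

Call:
arm_command([
  {"grip":1,"linear":[5,-1,50],"rot":[0,0,-0.01]},
  {"grip":1,"linear":[5,-1,100],"rot":[0,0,-0.01]},
  {"grip":1,"linear":[5,-1,135],"rot":[0,0,-0.01]},
  {"grip":1,"linear":[5,-1,149],"rot":[0,0,-0.01]},
  {"grip":1,"linear":[5,-1,149],"rot":[0,0,-0.01]},
  {"grip":0.6,"linear":[5,-1,149],"rot":[0,0,-0.01]},
  {"grip":0.3,"linear":[5,-1,149],"rot":[0,0,-0.01]},
  {"grip":0.3,"linear":[5,-1,149],"rot":[0,0,-0.01]},
  {"grip":0.3,"linear":[5,-1,149],"rot":[0,0,-0.01]},
  {"grip":0.3,"linear":[5,-1,149],"rot":[0,0,-0.01]},
])

```text
clock: 14.6
position: [469.0, -303.0, -25.7]
ee_rot: [1.0, 0.01, 0.001, 0.001]
contact_force: [-0.8, 1.1, 5.9]
gripper_width: 42.3
grasp_force: 62.5
```

Call:
arm_command([
  {"grip":0.3,"linear":[0,0,-40],"rot":[0,0,0]},
  {"grip":0.3,"linear":[0,-10,-80],"rot":[0,0,0]},
  {"grip":0.3,"linear":[3,-60,-80],"rot":[0,0,-0.01]},
  {"grip":0.3,"linear":[7,-115,-80],"rot":[0,0,-0.03]},
  {"grip":0.3,"linear":[11,-170,-80],"rot":[0,0,-0.05]},
  {"grip":0.3,"linear":[15,-225,-80],"rot":[0,0,-0.06]},
  {"grip":0.3,"linear":[19,-280,-80],"rot":[0,0,-0.07]},
  {"grip":0.3,"linear":[23,-335,-80],"rot":[0,0,-0.09]},
  {"grip":0.3,"linear":[26,-390,-80],"rot":[0,0,-0.1]},
  {"grip":0.3,"linear":[29,-446,-80],"rot":[0,0,-0.108]},
])

```text
clock: 15.85
position: [487.8, 145.7, 52.9]
ee_rot: [0.998, 0.064, 0.0, -0.0]
contact_force: [1.3, -0.3, -1.2]
gripper_width: 42.3
grasp_force: 61.6
```

Call:
arm_command([
  {"grip":0.3,"linear":[0,0,0],"rot":[0,0,0]},
  {"grip":0.3,"linear":[0,0,20],"rot":[0,0,0]},
  {"grip":0.3,"linear":[0,0,40],"rot":[0,0,0]},
  {"grip":0.3,"linear":[0,0,50],"rot":[0,0,0]},
  {"grip":0.3,"linear":[0,0,50],"rot":[0,0,0]},
  {"grip":0.3,"linear":[0,0,50],"rot":[0,0,0]},
])

```text
clock: 16.6
position: [488.7, 144.0, 3.3]
ee_rot: [0.998, 0.063, 0.001, -0.0]
contact_force: [0.0, 1.2, -0.9]
gripper_width: 42.6
grasp_force: 61.7
```

```bash
python3 -c "
from b import *;st();lines(50,30,(-150,30,40))"
```

```text
b [-103.6    0.3    3.3] yawerr -0.08 F [ 0.2  1.2 -0.9] w 42.6 xz [ 1.2e-03 -5.0e-04 -1.0e+00] 16.6
[201.  54. 211. 294.] [-16.6  22.2] [-111.8   23. ]
[214. 247. 251. 251.] [-89.7  20.4] [-91.3   5.7]
[259. 238. 299. 242.] [-85.7   2.2] [-87.5 -14. ]
[214. 336. 249. 337.] [-133.1   22.3] [-133.3    6.7]
[254.  25. 214.  21.] [-7.3  3.7] [-5.9 17.3]
[297.  25. 258.  20.] [ -7.2 -10.8] [-5.8  2.5]
[251. 335. 294. 337.] [-132.6    6.2] [-133.6  -13.3]
[313. 233. 323.  56.] [-83.5 -19.4] [-17.  -20.2]
[322.  54. 202.  53.] [-16.3 -19.6] [-16.   21.9]
[353. 142. 346. 176.] [-46.9 -32.7] [-59.9 -31. ]
[356. 108. 349. 140.] [-34.7 -32.6] [-46.1 -31.2]
[358.  70. 352. 105.] [-21.9 -32.7] [-33.5 -31.2]
[288. 362. 318. 362.] [-147.8  -10.9] [-147.7  -24.7]
[329.  31. 325.  62.] [ -9.  -21.6] [-19.  -20.7]
[310. 286. 312. 253.] [-107.5  -19.1] [-92.3 -19.1]
[315. 251. 326. 285.] [-91.3 -20.6] [-107.   -26.1]
[342. 286. 330. 258.] [-107.7  -32.6] [-94.5 -26.8]
[194. 286. 207. 248.] [-107.5   29.8] [-90.2  23.7]
[191. 258. 179. 286.] [-94.4  30.3] [-107.8   36.1]
[212.  50. 292.  51.] [-15.2  18.5] [-15.4  -9.2]
[301.   4. 243.   4.] [ -0.9 -11.8] [-0.9  7.5]
```

Call:
arm_command([
  {"grip":0.3,"linear":[0,0,4],"rot":[0,0,0]},
  {"grip":0.3,"linear":[0,0,7],"rot":[0,0,0]},
  {"grip":0.3,"linear":[0,0,7],"rot":[0,0,0]},
])

```text
clock: 17.02
position: [488.0, 143.9, -4.6]
ee_rot: [0.998, 0.064, -0.0, 0.0]
contact_force: [-0.0, -0.7, -0.3]
gripper_width: 42.5
grasp_force: 61.7
```

Call:
arm_command([
  {"grip":0.3,"linear":[0,0,1],"rot":[0,0,0]},
  {"grip":0.3,"linear":[0,0,1.5],"rot":[0,0,0]},
  {"grip":0.3,"linear":[0,0,1.5],"rot":[0,0,0]},
])

```text
clock: 17.4
position: [488.2, 144.1, -5.7]
ee_rot: [0.998, 0.064, 0.0, -0.0]
contact_force: [-1.5, -0.3, 0.9]
gripper_width: 42.2
grasp_force: 61.9
```

Call:
arm_command([
  {"grip":0.3,"linear":[0,0,1],"rot":[0,0,0]},
  {"grip":0.3,"linear":[0,0,1.5],"rot":[0,0,0]},
  {"grip":0.3,"linear":[0,0,1.5],"rot":[0,0,0]},
])

```text
clock: 17.77
position: [488.1, 144.0, -6.5]
ee_rot: [0.998, 0.064, 0.0, 0.0]
contact_force: [-4.8, -0.2, 9.5]
gripper_width: 42.1
grasp_force: 62.8
```

Call:
arm_command([
  {"grip":0.3,"linear":[0,0,-3],"rot":[0,0,0]},
  {"grip":0.3,"linear":[8,0,-3],"rot":[0,0,0]},
  {"grip":0.3,"linear":[16,0,-3],"rot":[0,0,0]},
  {"grip":0.3,"linear":[24,0,-3],"rot":[0,0,0]},
  {"grip":0.3,"linear":[30,0,-3],"rot":[0,0,0]},
  {"grip":0.3,"linear":[30,0,-3],"rot":[0,0,0]},
])

```text
clock: 18.52
position: [518.4, 147.8, -4.6]
ee_rot: [0.998, 0.063, -0.0, 0.0]
contact_force: [-0.8, 0.6, -1.2]
gripper_width: 42.2
grasp_force: 61.7
```

```bash
python3 -c "
from b import *;st()"
```

```text
b [-73.7   0.3  -4.6] yawerr -0.09 F [-0.7  0.7 -1.2] w 42.2 xz [-0.  0. -1.] 18.525
```

Front is about 14 mm in with no contact, so I'll continue.

Call:
arm_command([
  {"grip":0.3,"linear":[8,0,0],"rot":[0,0,0]},
  {"grip":0.3,"linear":[16,0,0],"rot":[0,0,0]},
  {"grip":0.3,"linear":[24,0,0],"rot":[0,0,0]},
  {"grip":0.3,"linear":[31,0,0],"rot":[0,0,0]},
  {"grip":0.3,"linear":[36,0,0],"rot":[0,0,0]},
  {"grip":0.3,"linear":[36,0,0],"rot":[0,0,0]},
])

```text
clock: 19.27
position: [553.9, 152.4, -4.5]
ee_rot: [0.998, 0.063, -0.0, -0.0]
contact_force: [-0.6, -0.4, -1.5]
gripper_width: 42.3
grasp_force: 61.7
```

Call:
arm_command([
  {"grip":0.3,"linear":[3,0,0],"rot":[0,0,0]},
  {"grip":0.3,"linear":[5,0,0],"rot":[0,0,0]},
  {"grip":0.3,"linear":[7,0,0],"rot":[0,0,0]},
  {"grip":0.3,"linear":[9,0,0],"rot":[0,0,0]},
  {"grip":0.3,"linear":[9,0,0],"rot":[0,0,0]},
])

```text
clock: 19.9
position: [562.2, 153.4, -4.5]
ee_rot: [0.998, 0.064, -0.0, 0.0]
contact_force: [-1.6, -0.3, -0.3]
gripper_width: 42.2
grasp_force: 61.7
```

```bash
python3 -c "
from b import *;st()"
```

```text
b [-29.5   0.2  -4.5] yawerr -0.07 F [-1.6 -0.1 -0.3] w 42.2 xz [-1.e-03  2.e-04 -1.e+00] 19.9
```

Nearly there. I'll go down by 1 mm and push gently to the stop.

Call:
arm_command([
  {"grip":0.3,"linear":[1,0,0.5],"rot":[0,0,0]},
  {"grip":0.3,"linear":[2,0,1],"rot":[0,0,0]},
  {"grip":0.3,"linear":[3,0,1],"rot":[0,0,0]},
  {"grip":0.3,"linear":[3.5,0,1],"rot":[0,0,0]},
  {"grip":0.3,"linear":[3.5,0,1],"rot":[0,0,0]},
])

```text
clock: 20.52
position: [562.1, 153.0, -5.5]
ee_rot: [0.998, 0.064, -0.004, 0.001]
contact_force: [-11.3, 1.9, 7.2]
gripper_width: 42.0
grasp_force: 62.5
```

```bash
python3 -c "
from b import *;st()"
```

```text
b [-29.7  -0.2  -5.5] yawerr -0.05 F [-11.    3.3   7.2] w 42.0 xz [-0.0077  0.0017 -1.    ] 20.525
```

Call:
arm_command([
  {"grip":0.3,"linear":[-2,0,0],"rot":[0,0,0]},
  {"grip":1,"linear":[-2,0,0],"rot":[0,0,0]},
  {"grip":1,"linear":[-2,0,0],"rot":[0,0,0]},
  {"grip":1,"linear":[-2,0,0],"rot":[0,0,0]},
  {"grip":1,"linear":[-2,0,0],"rot":[0,0,0]},
  {"grip":1,"linear":[-2,0,-40],"rot":[0,0,0]},
  {"grip":1,"linear":[-2,0,-90],"rot":[0,0,0]},
  {"grip":1,"linear":[-2,0,-130],"rot":[0,0,0]},
  {"grip":1,"linear":[-2,0,-130],"rot":[0,0,0]},
])

```text
clock: 21.65
position: [566.6, 154.8, 128.8]
ee_rot: [0.998, 0.064, 0.004, -0.002]
contact_force: [-0.6, 0.2, 0.4]
gripper_width: 85.4
grasp_force: 0.0
```

```bash
python3 -c "
from b import *;st();print(40);lines(40,25,(-80,20,40));print(20);lines(20,25,(-80,20,40))"
```

```text
b [-25.    1.  128.8] yawerr -0.04 F [-0.6  0.2  0.4] w 85.4 xz [ 0.0084 -0.0028 -1.    ] 21.65
40
[234. 164. 236. 232.] [-4.3 23. ] [-60.7  22.8]
[288. 162. 236. 162.] [ -2.8 -18.6] [-2.8 22. ]
[237. 231. 287. 232.] [-59.9  22.3] [-60.6 -18.9]
20
[288. 160. 234. 160.] [ -6.7 -20.4] [-6.7 23.9]
[233. 162. 235. 228.] [-8.  24.6] [-66.8  24.6]
[248. 230. 286. 231.] [-68.4  13.3] [-69.2 -19.7]
[288. 206. 290. 178.] [-46.  -21.4] [-21.8 -22. ]
```

```bash
python3 -c "
from bench import job;print(job.job_done())"
```

```text
the job is handed in; nothing more can be done
None
```

I handed the job in at about 22 s: both thick plates are stacked in the gap of the large bracket, straight and pushed against the stop, with the gripper clear and the thin plate untouched.

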